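Clamp a carton in the packing jig with the knob under its deck

ROBOT

A 7-joint arm with a two-finger parallel gripper is mounted at the origin on the work surface. World frame = base frame: x ahead of the robot, y to its left, z up, the work surface at z = 0. Lengths are in m, angles in rad, forces in N, time in s.
With the tool pointing down it reaches from about 0.4 to 0.9 m from the base axis. Payload 5.5 kg.
Tool frame: the origin (TCP) lies at the very end of the fingers, on their centre line; the grasp point (between the pads) lies 19 mm behind it; z points along the fingers, y is the direction in which the jaws open and shut (so a half turn about z gives the same grasp; the last joint's range is limited). The gripper opens to 92 mm and grips with 3 to 60 N. Pads are 19 mm wide; open, the fingers measure 130 mm over their backs; the gripper's body (75 mm by 190 mm) begins 47 mm behind the grasp point.
Start: joints at [1.378, 0.501, -0.427, 1.55, 0.221, 1.138, -0.21], TCP at [0.286, -0.584, 0.227] pointing down, gripper open.
Joint ranges: [-2.88, 2.88], [-0.31, 2.03], [-1.54, 1.56], [0.2, 2.42], [-1.41, 4.55], [0.19, 2.02], [-2.57, 2.57]. Speed limits (rad/s): [2.57, 2.57, 3.14, 3.14, 3.14, 3.14, 3.14].

INTERFACE

Orientations are given as a unit quaternion [w, x, y, z].
In Python, from plant import manip, viewer gives the robot as it stands.
- The arm moves only by the tool send_rows, never from a script. Its argument "plan" is a list of rows, each a list of 3 entries, a list of its own where there are three numbers: the shift along the tool's x, y, z normalised to -1 to 1, where 1 is 30 mm, then the turn about the tool's z normalised to -1 to 1, where 1 is 0.5 rad, then the gripper command: -1 is shut, 1 is fully open, values between are in proportion. A call has 1 to 8 rows; each row shifts and turns the pose as measured when the row begins, along the tool's axes as they then stand; what a row does not reach is not made up. A row lasts 1/8 s, in which the tool goes at most 62.5 mm and 10.7 degrees, less where a joint would pass 70% of its speed; a pose out of reach is approached as far as the arm can. A call with a number of a shift or a turn outside -1 to 1 is refused whole. A call with a gripper value outside its range is refused whole. The fingers move at their own pace and stop on an object; the grip force is fixed at half the most. Time passes only in rows, so rows that do not move let the fingers close. It gives the time, the measured TCP pose, the force and the opening at its end, in the units of the state.
- manip.get_obs(): the state, without advancing time (a new reading comes with each control period).
- viewer.capture(name): name is "scene" or "top" or "wrist"; returns (picture, depth): 400x640x3 uint8, red, green, blue; 400x640 float32, m along the optical axis (not along the pixel's ray), 0 where there is no reading.
- viewer.calibration(name): a dict with "fx", "fy", "cx", "cy" (pixels), "R" (3x3) and "t" (3): a world point X has camera coordinates R X + t; the wrist camera has in their place "mount" (4x4, takes a point from camera to tool coordinates, whose origin is the TCP and whose axes are the flange's). Camera axes: x right, y down, z forward; pixel columns grow to the right and rows downward; lengths in m; the calibration is good to about 2 mm. A picture is of the moment at which its call begins: read the wrist's pose just before it. calibration takes no time and is no camera call.
- manip.finish_job(): hands the job in, once; it reports no verdict.
The state is a dict: "time": time; "q": joint angles; "qvel": joint speeds; "joint_efforts": joint torques, N m; "ee_pos": TCP position; "tcp_rot": TCP orientation; "wrist_force": force on the tool from outside, world axes, zero at the start; "wrist_torque": the same for the moment, N m; "width": finger opening in m.
Only numpy, scipy, OpenCV 4.12 (cv2) and the standard library are available. Lean on these libraries where they do the work, as an engineer would, in place of code of your own. Each camera call takes 0.05 s, during which the arm holds its last target.

TASK

Stand the small carton upright on the raised packing jig, lengthwise between the jaw and the fence, and let go of it. Then turn the wing knob under the edge of the jig's deck until the jaw holds the carton firmly against the fence, without crushing the carton, and leave it clamped. Leave the bottle, the tape roll and the paper sleeve where they stand.

Things in the scene. Friction and masses are not known exactly. Their poses are not given: they have to be found in the camera images.
- jig: Packing jig, fixed to the bench: plywood deck 260 x 260 mm, 15 mm thick, top 110 mm above the bench, on two dark end panels. Origin on the bench below the deck's centre; z up. On the deck stand a sliding jaw (-x side) and a plain fence (+x side), both centred on y = +20 mm of this frame, about 50 mm tall, 85 to 100 mm wide in y, open at the y sides. The wing knob hangs under the -y edge.
- nest (a point): Point on the deck top between jaw and fence: jig frame x = 0, y = +20 mm, z = 110 mm; axes as the jig's. The fence was screwed down by hand and its place is not measured: its face lies anywhere from 46 to 56 mm to the +x side of this point. It does not move while clamping.
- jaw: Sliding aluminium jaw with a sprung rubber-faced pad. Origin at the foot of the pad's face, on the deck top, mid width; x points at the fence (the jig's +x), the way it clamps. The face is at x = -50 mm of the jig's frame at knob 0 and moves 25 mm towards the fence per radian of the knob. With the carton tight between pad and fence the clamping force rises by about 2.5 N per degree.
- knob (a joint): Angle of the wing knob, rad: 0 is fully open (jaw back); it grows clockwise seen from above, to a stop at 1.3, far too tight for the carton. It starts between 0 and 0.15. It is stiff: about 0.5 N m turns it either way even unloaded, and it stays where it is left, with the jaw clamped. Each 10 N of clamping adds 0.25 N m.
- knob_axis (a point): Point on the knob's vertical turning axis at the mid height of the wing, 78 mm above the bench, 5 mm inside the deck's -y edge (jig frame x = 0, y = -125 mm). The black hub is 40 mm across.
- knob_wing (a point): Point in the knob's long wing, 58 mm from the axis, at mid height (78 mm above the bench). The wing is an upright black fin 14 mm thick, 26 mm tall, reaching 75 mm from the axis, out past the deck's -y edge, so that fingers can straddle it from above. At knob 0 it leans 0.65 rad from the jig's -y towards its +x; at 0.65 it points along -y. A short stub opposite is hidden under the deck.
- carton: Small closed kraft carton, 80 (x) x 60 (y) x 90 (z) mm, about 0.25 kg, standing on the bench. Origin at the centre of its underside. It goes into the jig with its 80 mm length between jaw and fence. It is held firmly with 5 to 18 N from the jaw (about 10 N is right); more than 22 N from the jaw crushes it.
- bottle: Bystander: brown glass bottle, 68 mm across, 230 mm tall, standing. Origin at the centre of its underside.
- tape_roll: Bystander: roll of kraft tape standing flat, 90 mm across, 45 mm tall. Origin at the centre of its underside.
- sleeve: Bystander: cone-shaped kraft paper bottle sleeve, 104 mm across its foot, 190 mm tall. Origin at the centre of its underside.

How it is judged:
On the way, in this order (a step that is already met when the one before it is completed fails the run):
1. the carton stands upright in the jig between jaw and fence, let go and not yet clamped (z of carton in the frame of jig between 0.107 and 0.114 m and x of carton in the frame of jig between -0.03 and 0.04 m and y of carton in the frame of jig between -0.015 and 0.055 m and angle between carton's own z axis and vertical below 0.06 rad and angle between the x axis of carton and the x axis of jig, either way round below 0.2 rad and contact force between each of the fingers, the arm and carton below 0.1 N and contact force between jaw and carton below 2 N and linear speed of carton below 0.02 m/s), for 0.2 s.
2. the knob has been turned until the jaw holds the carton with 5 to 18 N (z of carton in the frame of jig between 0.107 and 0.114 m and x of carton in the frame of jig between -0.03 and 0.04 m and y of carton in the frame of jig between -0.015 and 0.055 m and angle between carton's own z axis and vertical below 0.06 rad and angle between the x axis of carton and the x axis of jig, either way round below 0.2 rad and contact force between each of the fingers, the arm and carton below 0.1 N and contact force between jaw and carton between 5 and 18 N and value of joint knob above 0.45 rad), for 0.2 s.
At the end, for the whole second after the job is handed in: The carton stands upright (within 3 degrees) on the jig's deck, lengthwise between jaw and fence (within 11 degrees, and within 35 mm of the jig's middle along the jaw's width, the y = 20 mm line of the jig), at rest, clamped by the jaw with 5 to 18 N, and the robot touches nothing (z of carton in the frame of jig between 0.107 and 0.114 m and x of carton in the frame of jig between -0.03 and 0.04 m and y of carton in the frame of jig between -0.015 and 0.055 m and angle between carton's own z axis and vertical below 0.06 rad and angle between the x axis of carton and the x axis of jig, either way round below 0.2 rad and contact force between each of the fingers, the arm and carton below 0.1 N and contact force between jaw and carton between 5 and 18 N and linear speed of carton below 0.01 m/s and contact force between the fingers and jig below 0.1 N).
It fails at once if the jaw squeezes the carton with more than 22 N (crushed) (contact force between jaw and carton above 22 N).
It fails at once if the carton is tipped by more than 35 degrees (angle between carton's own z axis and vertical above 0.61 rad).
It fails at once if the bottle is moved by more than 25 mm or tipped (distance of bottle from where it was at the start of the episode above 0.025 m or angle between bottle's own z axis and vertical above 0.3 rad).
It fails at once if the tape roll is moved by more than 25 mm or tipped (distance of tape_roll from where it was at the start of the episode above 0.025 m or angle between tape_roll's own z axis and vertical above 0.3 rad).
It fails at once if the sleeve is moved by more than 25 mm or tipped (distance of sleeve from where it was at the start of the episode above 0.025 m or angle between sleeve's own z axis and vertical above 0.3 rad).
It also fails if it takes over 72 s, if anything falls off the work surface, if the arm or the gripper's body presses on something with over 40 N, if the wrist force passes 120 N, or if a joint passes its speed limit or range.

## Working session

There is one attempt and no reset: what is moved stays moved. The work goes in short steps, Python scripts to look and compute and a tool call to move; the robot and the scene stay as the last step left them, time stands still between calls to the robot, and variables do not carry over. Pictures are saved under pics/ and viewed, and the job is handed in when it is done.

Besides the shell and the picture viewer there is one more tool, called by a JSON object that holds its "op" and its "data", one argument or row to a line. send_rows: Moves the arm, as the interface text tells. Its arguments: {"type":"object","properties":{"plan":{"type":"array"}},"required":["plan"]}

```bash
mkdir -p pics; ls; python3 - <<'E'
from plant import manip, viewer
import cv2
for n in("scene","top"):
    p,d=viewer.capture(n); cv2.imwrite(f"pics/{n}0.png",p[:,:,::-1]); import numpy as np; np.save(f"pics/{n}0d.npy",d)
    c=viewer.calibration(n); np.savez(f"pics/{n}_cal.npz",**c); print(n,c)
print(viewer.calibration("wrist"));print(manip.get_obs())
E
```

```text
pics
scene {'fx': 385.08568667999845, 'fy': 385.08568667999845, 'cx': 322.8614748400666, 'cy': 203.69646832817853, 'R': array([[-2.94084198e-01,  9.55779212e-01,  7.62838781e-04],
       [ 7.60326996e-01,  2.34428882e-01, -6.05760645e-01],
       [-5.79152263e-01, -1.77564626e-01, -7.95646567e-01]]), 't': array([ 0.10715379, -0.41511307,  1.52461332])}
top {'fx': 362.39964474340564, 'fy': 362.39964474340564, 'cx': 324.3023215203955, 'cy': 197.92128240972718, 'R': array([[ 0.02434465, -0.9989176 ,  0.03963544],
       [-0.98255056, -0.03122106, -0.18335659],
       [ 0.18439558, -0.03448008, -0.98224711]]), 't': array([0.02626935, 0.56801862, 0.96461265])}
{'fx': 289.25394723040205, 'fy': 289.25394723040205, 'cx': 317.7264208315713, 'cy': 202.95349927206894, 'mount': array([[ 2.74131767e-04, -9.53526930e-01, -3.01307682e-01,
         8.12836958e-02],
       [ 9.99999953e-01,  3.02526589e-04, -4.75775963e-05,
         9.36035089e-04],
       [ 1.36520104e-04, -3.01307655e-01,  9.53526968e-01,
        -1.58339754e-01],
       [ 0.00000000e+00,  0.00000000e+00,  0.00000000e+00,
         1.00000000e+00]])}
{'time': 0.1, 'q': array([ 1.37823062,  0.50174493, -0.42681736,  1.55135065,  0.22081455,
        1.13827782, -0.21029723]), 'qvel': array([ 0.00029065, -0.00237443,  0.00038111, -0.00369618, -0.0015376 ,
       -0.00144735,  0.00015292]), 'joint_efforts': array([-1.11010196e-02, -5.67867386e+01, -5.83859950e+00, -2.79914278e+01,
       -6.91329245e-02,  2.41371518e-02,  3.40529039e-05]), 'ee_pos': array([ 0.28578991, -0.58310444,  0.22578651]), 'tcp_rot': array([-8.45547558e-04,  9.74138957e-01,  2.25948113e-01, -1.68151829e-04]), 'wrist_force': array([ 0.1870639 , -0.62727237, -0.0811375 ]), 'wrist_torque': array([-0.02267244,  0.00054055,  0.0055755 ]), 'width': 0.09182639503767108}
```

View pics/scene0.png

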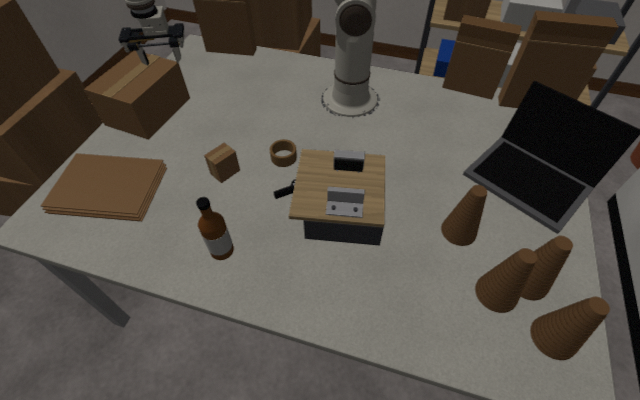

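View pics/top0.png

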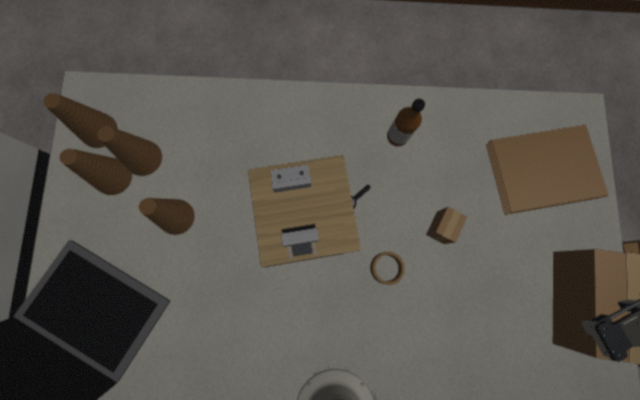

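The scene shows the carton at (222,162), tape roll at (283,152), bottle at (216,235), the jig at (340,190), and the wing at (285,190). In the top view the jaw is at (300,237), the fence at (291,178), the wing at (360,195), and the carton at (450,225).

```bash
cat > h.py <<'E'
import numpy as np, cv2
def cloud(n,dfile):
    c=np.load(f"pics/{n}_cal.npz"); d=np.load(dfile)
    v,u=np.mgrid[:400,:640]
    P=np.stack([(u-c['cx'])/c['fx']*d,(v-c['cy'])/c['fy']*d,d],-1)
    W=(P-c['t'])@c['R']; W[d<=0]=np.nan
    return W
E
python3 - <<'E'
from h import *
W=cloud("top","pics/top0d.npy"); S=cloud("scene","pics/scene0d.npy")
# deck plane points
for nm,C in(("top",W),("scene",S)):
    z=C[...,2]; x=C[...,0]; y=C[...,1]
    m=(abs(z-0.11)<0.006)&(x>0.2)&(x<0.9)&(abs(y)<0.4)
    n,l,st,ce=cv2.connectedComponentsWithStats(m.astype(np.uint8))
    k=1+np.argmax(st[1:,4]); P=C[l==k]
    r=cv2.minAreaRect((P[:,:2]*1000).astype(np.float32)); print(nm,"deck",r,np.median(P[:,2]))
    # tops
    m=(z>0.135)&(z<0.175)&(x>0.2)&(x<0.9)&(abs(y)<0.25)
    n,l,st,ce=cv2.connectedComponentsWithStats(m.astype(np.uint8))
    for k in range(1,n):
        if st[k,4]>20:
            P=C[l==k]; print("  tall",st[k],P.min(0).round(3),P.max(0).round(3))
    m=(abs(z-0.09)<0.005)&(x>0.2)&(x<0.9)&(y<-0.15)
    n,l,st,ce=cv2.connectedComponentsWithStats(m.astype(np.uint8))
    for k in range(1,n):
        if st[k,4]>20:
            P=C[l==k]; print("  z90",st[k],cv2.minAreaRect((P[:,:2]*1000).astype(np.float32)),np.median(P[:,2]))
    m=(z>0.03)&(z<0.5)&(x>0.15)&(x<0.95)&(y<0.6)&(y>-0.5)
    n,l,st,ce=cv2.connectedComponentsWithStats(m.astype(np.uint8))
    for k in range(1,n):
        if st[k,4]>30:
            P=C[l==k]; print("  obj",st[k],P.min(0).round(3),P.max(0).round(3))
E
```

```text
top deck ((527.1259155273438, 98.74270629882812), (260.4240417480469, 260.2212829589844), 11.00717830657959) 0.11061116416051545
  tall [397 106  25  25 395] [ 0.743 -0.209  0.136] [ 0.807 -0.144  0.175]
  tall [272 177  40  13 322] [0.568 0.08  0.136] [0.599 0.178 0.164]
  tall [281 223  38  23 607] [0.427 0.059 0.135] [0.484 0.151 0.163]
  z90 [436 206  32  36 662] ((500.5744323730469, -301.8680419921875), (60.921348571777344, 81.13568878173828), 63.81527328491211) 0.09088105632362947
  z90 [572 250   5  94 265] ((319.75775146484375, -622.4136352539062), (7.012282848358154, 238.6724395751953), 84.15203857421875) 0.08975380464800255
  obj [388  98  38  46 984] [ 0.742 -0.209  0.03 ] [ 0.807 -0.143  0.235]
  obj [  98  126   59   46 1617] [0.631 0.527 0.03 ] [0.725 0.599 0.204]
  obj [489 137  25  76 956] [ 0.544 -0.5    0.03 ] [ 0.77  -0.449  0.054]
  obj [ 248  155  123  112 9871] [ 0.376 -0.08   0.031] [0.676 0.249 0.164]
  obj [ 139  197   52   35 1288] [0.464 0.417 0.03 ] [0.556 0.488 0.193]
  obj [429 206  39  37 909] [ 0.452 -0.344  0.03 ] [ 0.549 -0.257  0.098]
  obj [372 251
[... 968 characters left out ...]
38, -170.3004608154297), (7.902953147888184, 41.24886703491211), 16.13554573059082) 0.08980944088193035
  obj [175  29   8  19  89] [ 0.247 -0.5    0.293] [ 0.287 -0.483  0.337]
  obj [269 139  27  23 287] [ 0.333 -0.184  0.03 ] [ 0.426 -0.093  0.051]
  obj [204 142  35  36 748] [ 0.453 -0.347  0.03 ] [ 0.549 -0.258  0.096]
  obj [ 273  149  112   91 7712] [ 0.377 -0.082  0.03 ] [0.678 0.251 0.165]
  obj [120 160  44  57 776] [ 0.549 -0.5    0.031] [ 0.772 -0.448  0.054]
  obj [ 445  185   42   54 1427] [0.487 0.419 0.03 ] [0.556 0.509 0.195]
  obj [ 196  197   36   59 1264] [ 0.744 -0.208  0.03 ] [ 0.811 -0.142  0.234]
  obj [ 480  248   57   59 1894] [0.649 0.528 0.03 ] [0.73  0.6   0.204]
```

```bash
python3 - <<'E'
import cv2
a=cv2.imread("pics/top0.png")[130:290,230:490]; cv2.imwrite("pics/topz.png",cv2.resize(a,None,fx=3,fy=3,interpolation=cv2.INTER_CUBIC))
E
```

```text
(no output)
```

View pics/topz.png

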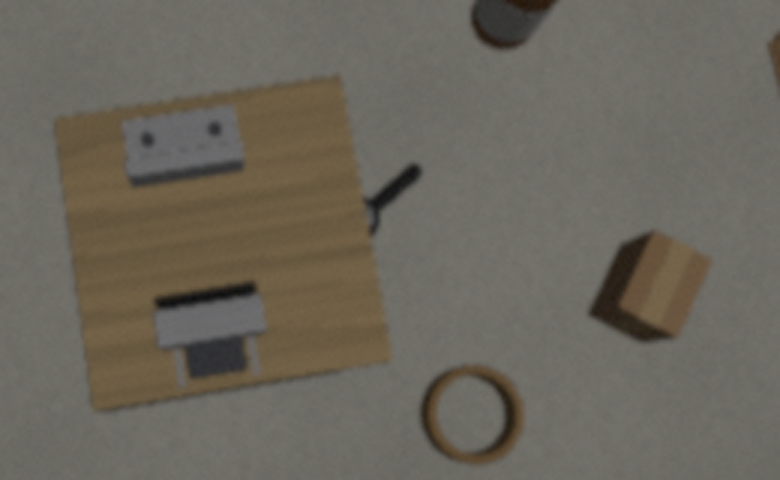

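```bash
python3 - <<'E'
from h import *
W=cloud("top","pics/top0d.npy"); S=cloud("scene","pics/scene0d.npy")
a=np.radians(11.03); R=np.array([[np.cos(a),-np.sin(a)],[np.sin(a),np.cos(a)]]); o=np.array([.5266,.0988])
for nm,C in(("top",W),("scene",S)):
    J=C.copy(); J[...,:2]=(C[...,:2]-o)@R
    P=J.reshape(-1,3); P=P[np.isfinite(P[:,0])]
    for lab,s in(("fence",1),("jaw",-1)):
        Q=P[(P[:,2]>.12)&(P[:,2]<.17)&(s*P[:,0]>.02)&(abs(P[:,0])<.13)&(abs(P[:,1]-.02)<.06)]
        if s>0: print(nm,lab,np.percentile(Q[:,0],[0,1,3,5,10,20,50,100]).round(4),np.percentile(Q[:,1],[1,99]).round(3))
        else: print(nm,lab,np.percentile(Q[:,0],[100,99,97,95,90,80,50,0]).round(4),np.percentile(Q[:,1],[1,99]).round(3))
    Q=P[(P[:,2]>.055)&(P[:,2]<.1)&(P[:,1]<-.135)&(P[:,1]>-.22)&(abs(P[:,0])<.12)]
    r=cv2.fitLine((Q[:,:2]*1000).astype(np.float32),cv2.DIST_L2,0,.01,.01).ravel()
    print("wing",len(Q),Q.mean(0).round(4),Q.min(0),Q.max(0),r, "lean from axis",np.arctan2(Q[:,0].mean(),-.125-Q[:,1].mean()))
E
```

```text
top fence [0.0539 0.0543 0.0545 0.0547 0.0548 0.0551 0.0592 0.1033] [-0.029  0.068]
top jaw [-0.0472 -0.048  -0.0494 -0.0505 -0.0533 -0.0603 -0.0775 -0.1169] [-0.023  0.063]
wing 132 [ 0.018  -0.1591  0.0916] [-0.01391144 -0.18918535  0.07246523] [ 0.04142494 -0.13520146  0.09947541] [   0.63372      -0.77356255   18.047062   -159.08131   ] lean from axis 0.486991272964294
scene fence [0.0515 0.0537 0.0561 0.0568 0.0597 0.064  0.0686 0.108 ] [-0.028  0.068]
scene jaw [-0.0445 -0.046  -0.0468 -0.0473 -0.0478 -0.0489 -0.0558 -0.092 ] [-0.024  0.064]
wing 176 [ 0.0238 -0.1602  0.0854] [-0.017344   -0.18995762  0.06672588] [ 0.04434628 -0.13517524  0.09926373] [   0.60401964   -0.7969694    23.79599    -160.18356   ] lean from axis 0.5946684059170756
```

{"op": "send_rows", "data": {
  "plan": [
    [[0, 0, 0], 0.37, 1],
    [[0, 0, 0], 0.37, 1],
    [[0, 0, 0], 0.37, 1],
    [[0, 0, 0], 0.37, 1],
    [[0, 0, 0], 0.33, 1]
  ]
}}

```text
time: 0.72
ee_pos: [0.2845, -0.5812, 0.2223]
tcp_rot: [-0.003, 0.973, -0.232, -0.002]
wrist_force: [0.5, 0.1, 0.1]
width: 0.0918
```

{"op": "send_rows", "data": {
  "plan": [
    [[0.185, -0.96, 0], 0, 1],
    [[0.185, -0.96, 0], 0, 1],
    [[0.185, -0.96, 0], 0, 1],
    [[0.185, -0.96, 0], 0, 1],
    [[0.185, -0.96, 0], 0, 1],
    [[0.185, -0.96, 0], 0, 1],
    [[0.185, -0.96, 0], 0, 1],
    [[0.185, -0.96, 0], 0, 1]
  ]
}}

```text
time: 1.72
ee_pos: [0.4283, -0.391, 0.2186]
tcp_rot: [-0.005, 0.972, -0.236, -0.006]
wrist_force: [0.7, 0.8, 0.2]
width: 0.0917
```

{"op": "send_rows", "data": {
  "plan": [
    [[0.2, -0.94, 0], -0.04, 1],
    [[0.2, -0.94, 0], 0, 1],
    [[0.2, -0.94, 0], 0, 1],
    [[0.2, -0.94, 0], 0, 1],
    [[0, 0, 0.5], 0, 1],
    [[0, 0, 0], 0, 1]
  ]
}}

```text
time: 2.48
ee_pos: [0.5012, -0.294, 0.2007]
tcp_rot: [-0.007, 0.975, -0.224, -0.008]
wrist_force: [0.4, -0.1, -0.3]
width: 0.0917
```

```bash
cat >> h.py <<'E'
def look(f):
    from plant import manip, viewer
    o=manip.get_obs(); p,d=viewer.capture("wrist"); cv2.imwrite(f"pics/{f}.png",p[:,:,::-1])
    c=viewer.calibration("wrist"); v,u=np.mgrid[:400,:640]
    P=np.stack([(u-c['cx'])/c['fx']*d,(v-c['cy'])/c['fy']*d,d],-1)
    from scipy.spatial.transform import Rotation as Ro
    M=c['mount']; q=o['tcp_rot']; R=Ro.from_quat([q[1],q[2],q[3],q[0]]).as_matrix()
    W=(P@M[:3,:3].T+M[:3,3])@R.T+o['ee_pos']; W[d<=0]=np.nan
    return o,p,W
E
python3 - <<'E'
from h import *
o,p,C=look("w1"); print(o['ee_pos'],o['tcp_rot'],o['time'],o['q'])
z=C[...,2]; m=(abs(z-.09)<.006)
n,l,st,ce=cv2.connectedComponentsWithStats(m.astype(np.uint8))
for k in range(1,n):
    if st[k,4]>300:
        P=C[l==k]; print(st[k],cv2.minAreaRect((P[:,:2]*1000).astype(np.float32)),np.median(P[:,2]))
E
```

```text
[ 0.50122589 -0.29395103  0.20068661] [-0.00657851  0.97453469 -0.22397959 -0.008485  ] 2.475 [ 0.77490354  0.40899062 -0.36542986  1.73854377  0.15439966  1.04314819
 -1.66621723]
[ 295  154   64   81 4930] ((499.52911376953125, -301.8296203613281), (60.09722900390625, 81.05792236328125), 63.58908462524414) 0.09040624127647268
[ 52 200  38  56 914] ((578.156005859375, -55.672603607177734), (21.19735336303711, 65.83348846435547), 33.304725646972656) 0.0904317761346948
```

View pics/w1.png

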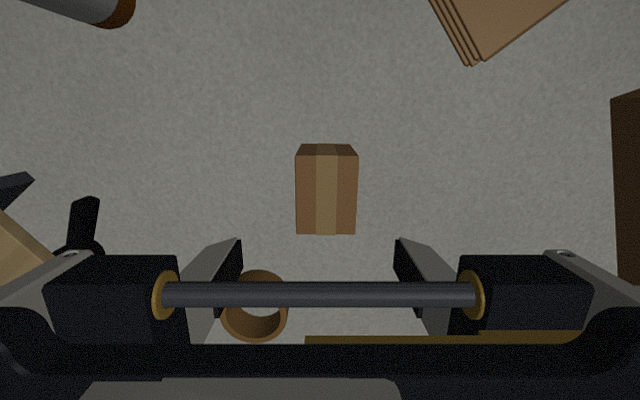

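The wrist view shows the carton at (327,190) between the fingers and the wing at (84,215). The carton's position agrees with the overview cameras to about 1 mm.

{"op": "send_rows", "data": {
  "plan": [
    [[0.06, 0.26, 0.9], 0.02, 1],
    [[0, 0, 0.9], 0, 1],
    [[0, 0, 0.9], 0, 1],
    [[0, 0, 0.3], 0, 1],
    [[0, 0, 0], 0, 1]
  ]
}}

```text
time: 3.15
ee_pos: [0.4969, -0.3078, 0.1109]
tcp_rot: [-0.005, 0.972, -0.234, -0.007]
wrist_force: [0.9, -0.0, -0.5]
width: 0.0919
```

{"op": "send_rows", "data": {
  "plan": [
    [[0, -0.24, 0], -0.02, 1],
    [[0, 0, 0.8], 0, 1],
    [[0, 0, 0.8], 0, 1],
    [[0, 0, 0.4], 0, 1],
    [[0, 0, 0], 0, 1]
  ]
}}

```text
time: 3.78
ee_pos: [0.5052, -0.3016, 0.0559]
tcp_rot: [-0.003, 0.974, -0.228, -0.001]
wrist_force: [-0.1, -0.3, 0.3]
width: 0.0921
```

{"op": "send_rows", "data": {
  "plan": [
    [[-0.17, 0.09, 0.5], 0, 1],
    [[0, 0, 0], 0, 1],
    [[0, 0, 0], 0, -1],
    [[0, 0, 0], 0, -1],
    [[0, 0, 0], 0, -1],
    [[0, 0, 0], 0, -1],
    [[0, 0, 0], 0, -1],
    [[0, 0, 0], 0, -1]
  ]
}}

```text
time: 4.78
ee_pos: [0.501, -0.3025, 0.0426]
tcp_rot: [-0.003, 0.974, -0.227, 0.001]
wrist_force: [1.0, 0.3, -0.3]
width: 0.0599
```

{"op": "send_rows", "data": {
  "plan": [
    [[0, 0, -0.5], 0, -1],
    [[0, 0, -0.95], 0, -1],
    [[0, 0, -0.95], 0, -1],
    [[0, 0, -0.95], 0, -1],
    [[0, 0, -0.95], 0, -1],
    [[0, 0, -0.95], 0, -1],
    [[0, 0, -0.95], 0, -1],
    [[0, 0, -0.95], 0, -1]
  ]
}}

```text
time: 5.78
ee_pos: [0.4958, -0.3014, 0.2642]
tcp_rot: [-0.004, 0.974, -0.227, -0.004]
wrist_force: [0.5, -0.6, -4.2]
width: 0.0598
```

{"op": "send_rows", "data": {
  "plan": [
    [[0, 0, 0], -0.33, -1],
    [[0, 0, 0], -0.33, -1],
    [[0, 0, 0], -0.33, -1],
    [[0, 0, 0], -0.33, -1],
    [[0, 0, 0], 0, -1]
  ]
}}

```text
time: 6.4
ee_pos: [0.4952, -0.301, 0.2707]
tcp_rot: [-0.003, 0.994, 0.111, -0.001]
wrist_force: [-0.2, -0.1, -3.3]
width: 0.0598
```

{"op": "send_rows", "data": {
  "plan": [
    [[0.28, -0.9, 0], 0.06, -1],
    [[0.28, -0.9, 0], 0, -1],
    [[0.28, -0.9, 0], 0, -1],
    [[0.28, -0.9, 0], 0, -1],
    [[0.28, -0.9, 0], 0, -1],
    [[0.28, -0.9, 0], 0, -1],
    [[0.28, -0.9, 0], 0, -1],
    [[0.28, -0.9, 0], 0, -1]
  ]
}}

```text
time: 7.4
ee_pos: [0.5205, -0.073, 0.2737]
tcp_rot: [-0.002, 0.997, 0.075, -0.002]
wrist_force: [0.5, -0.0, -3.9]
width: 0.0598
```

{"op": "send_rows", "data": {
  "plan": [
    [[0.17, -0.9, 0], -0.1, -1],
    [[0.17, -0.9, 0], 0, -1],
    [[0.17, -0.9, 0], 0, -1],
    [[0.17, -0.9, 0], 0, -1],
    [[0.17, -0.9, 0], 0, -1],
    [[0.17, -0.85, 0], 0, -1],
    [[0, 0, 0], 0, -1]
  ]
}}

```text
time: 8.28
ee_pos: [0.5172, 0.1012, 0.2758]
tcp_rot: [-0.001, 0.995, 0.102, -0.002]
wrist_force: [0.1, -0.9, -3.1]
width: 0.0602
```

```bash
python3 - <<'E'
from h import *
o,p,C=look("w2"); print(o['ee_pos'],o['tcp_rot'],o['time'],o['q'])
z=C[...,2]
m=(abs(z-.16)<.008)
n,l,st,ce=cv2.connectedComponentsWithStats(m.astype(np.uint8))
for k in range(1,n):
    if st[k,4]>200:
        P=C[l==k]; print(st[k],cv2.minAreaRect((P[:,:2]*1000).astype(np.float32)),np.median(P[:,2]))
E
```

```text
[0.51715457 0.10116385 0.27577855] [-0.00138702  0.99479925  0.10183001 -0.00178202] 8.275 [ 0.35542437  0.26952202 -0.70731461  1.79179485  0.18665482  1.15224726
 -1.77766566]
[ 246  114  109   19 1952] ((583.4213256835938, 131.04396057128906), (16.079811096191406, 100.05732727050781), 11.617329597473145) 0.16007054965175144
```

View pics/w2.png

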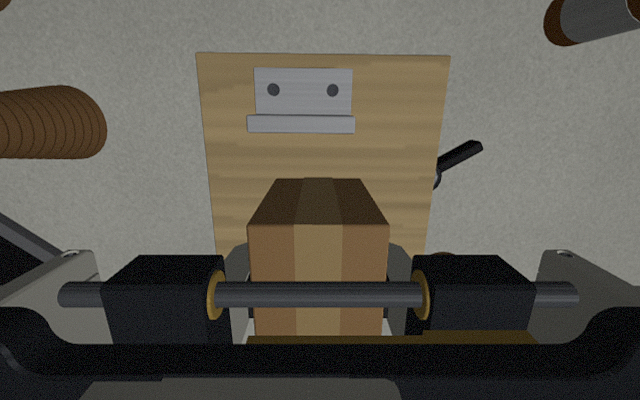

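The fence face measures about 54 mm from the nest and centred at y ≈ +20.7 mm, as expected. The wrist image shows the fence at (302,115) and the carton held below it.

{"op": "send_rows", "data": {
  "plan": [
    [[0.46, -0.52, 0], 0.02, -1],
    [[0, 0, 0.5], 0, -1],
    [[0, 0, 0.5], 0, -1],
    [[0, 0, 0.5], 0, -1],
    [[0, 0, 0], 0, -1]
  ]
}}

```text
time: 8.95
ee_pos: [0.5264, 0.1114, 0.2263]
tcp_rot: [0.002, 0.996, 0.092, -0.004]
wrist_force: [-0.3, 0.2, -3.5]
width: 0.0599
```

{"op": "send_rows", "data": {
  "plan": [
    [[0.09, -0.26, 0], -0.01, -1],
    [[0, 0, 0], 0, -1],
    [[0, 0, 0.35], 0, -1],
    [[0, 0, 0.3], 0, -1],
    [[0, 0, 0], 0, -1]
  ]
}}

```text
time: 9.57
ee_pos: [0.5282, 0.12, 0.2063]
tcp_rot: [0.002, 0.995, 0.095, -0.003]
wrist_force: [-0.5, 0.8, -2.9]
width: 0.0595
```

{"op": "send_rows", "data": {
  "plan": [
    [[0, 0, 0.45], 0, -1],
    [[0, 0, 0.45], 0, -1],
    [[0, 0, 0.4], 0, -1],
    [[0, 0, 0.2], 0, -1],
    [[0, 0, 0], 0, -1]
  ]
}}

```text
time: 10.2
ee_pos: [0.5275, 0.1195, 0.1573]
tcp_rot: [0.001, 0.996, 0.095, -0.004]
wrist_force: [-0.1, 0.7, -2.6]
width: 0.06
```

{"op": "send_rows", "data": {
  "plan": [
    [[0, 0, 0.12], 0, -1],
    [[0, 0, 0.05], 0, -1],
    [[0, 0, 0], 0, -1]
  ]
}}

```text
time: 10.58
ee_pos: [0.5282, 0.1198, 0.153]
tcp_rot: [0.002, 0.996, 0.095, -0.003]
wrist_force: [-0.0, -0.1, -3.3]
width: 0.0601
```

{"op": "send_rows", "data": {
  "plan": [
    [[0, 0, 0.06], 0, -1],
    [[0, 0, 0.02], 0, -1],
    [[0, 0, 0], 0, -1]
  ]
}}

```text
time: 10.95
ee_pos: [0.5287, 0.1199, 0.1528]
tcp_rot: [0.002, 0.996, 0.095, -0.002]
wrist_force: [0.6, 0.4, -3.3]
width: 0.0601
```

{"op": "send_rows", "data": {
  "plan": [
    [[0, 0, 0.1], 0, -1],
    [[0, 0, 0.03], 0, -1],
    [[0, 0, 0], 0, -1]
  ]
}}

```text
time: 11.32
ee_pos: [0.5291, 0.12, 0.1527]
tcp_rot: [0.003, 0.996, 0.094, -0.002]
wrist_force: [0.6, 0.3, -3.0]
width: 0.0596
```

{"op": "send_rows", "data": {
  "plan": [
    [[0, 0, 0], 0, 0.3],
    [[0, 0, 0], 0, 0.7],
    [[0, 0, 0], 0, 1],
    [[0, 0, 0], 0, 1],
    [[0, 0, 0], 0, 1],
    [[0, 0, 0], 0, 1]
  ]
}}

```text
time: 12.08
ee_pos: [0.5304, 0.1204, 0.1526]
tcp_rot: [0.003, 0.996, 0.094, -0.001]
wrist_force: [-0.1, -0.4, -0.3]
width: 0.0917
```

```bash
python3 - <<'E'
from h import *
from plant import viewer,manip
p,d=viewer.capture("scene"); np.save("pics/s2d.npy",d); cv2.imwrite("pics/s2.png",cv2.resize(p[130:260,250:420,::-1],None,fx=4,fy=4))
o,p,C=look("w3"); print(o['ee_pos'],o['wrist_force'],o['width'])
E
```

```text
[0.53043874 0.12037189 0.15261813] [-0.79954169 -0.15558386  0.10757751] 0.09173991974594616
```

View pics/s2.png

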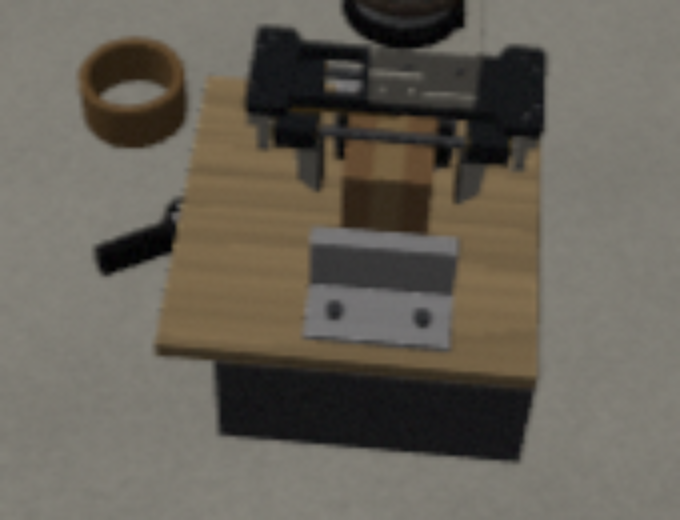

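View pics/w3.png

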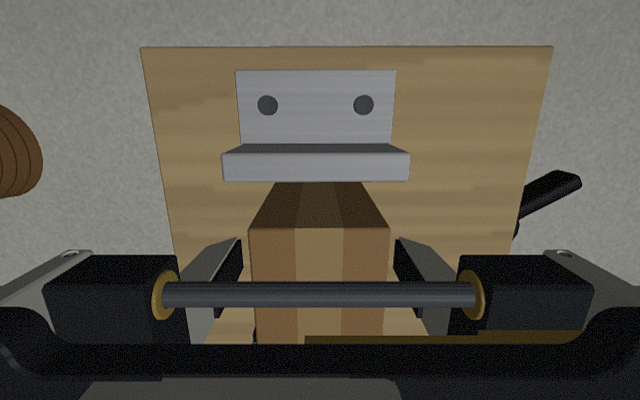

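The carton stands between the jaw and the fence (wrist image (318,270)) with both fingers clear. I'll retreat upwards and check again.

{"op": "send_rows", "data": {
  "plan": [
    [[0, 0, -0.4], 0, 1],
    [[0, 0, -0.8], 0, 1],
    [[0, 0, -0.9], 0, 1],
    [[0, 0, -0.9], 0, 1],
    [[0, 0, -0.9], 0, 1],
    [[0, 0, 0], 0, 1]
  ]
}}

```text
time: 12.92
ee_pos: [0.5308, 0.1219, 0.2772]
tcp_rot: [0.002, 0.995, 0.095, 0.001]
wrist_force: [-0.1, 1.1, 0.7]
width: 0.0917
```

```bash
cat >> h.py <<'E'
a0=np.radians(11.03); RJ=np.array([[np.cos(a0),-np.sin(a0)],[np.sin(a0),np.cos(a0)]]); oj=np.array([.5266,.0988])
def tojig(C):
    J=C.copy(); J[...,:2]=(C[...,:2]-oj)@RJ; return J
def rects(C,zc,tol,mn=100):
    J=tojig(C); m=(abs(J[...,2]-zc)<tol)&(abs(J[...,0])<.2)&(abs(J[...,1])<.25)
    n,l,st,ce=cv2.connectedComponentsWithStats(m.astype(np.uint8))
    for k in range(1,n):
        if st[k,4]>mn:
            P=J[l==k]; r=cv2.minAreaRect((P[:,:2]*1000).astype(np.float32)); print(zc,st[k],np.round(r[0],1),np.round(r[1],1),round(r[2],1),np.median(P[:,2]).round(4))
E
python3 - <<'E'
from h import *
o,p,C=look("w4"); print(o['ee_pos'],o['tcp_rot'],o['q'][6]); rects(C,.2,.005);rects(C,.16,.005);rects(C,.091,.005)
from plant import viewer
for n in("top","scene"):
    p,d=viewer.capture(n); np.save(f"pics/{n}3d.npy",d); C=cloud(n,f"pics/{n}3d.npy");print(n); rects(C,.2,.005,40);rects(C,.16,.005,40);rects(C,.091,.006,20)
E
```

```text
[0.5308004  0.12194327 0.27723095] [2.37850756e-03 9.95483753e-01 9.48993096e-02 7.48962373e-04] -1.8479691569622705
0.2 [ 283  169   73   89 6069] [ 4.4 19.3] [60.1 80.5] 89.8 0.2004
0.16 [ 264  135  107   17 1789] [62.  20.8] [99.8 15.2] 89.9 0.1601
0.16 [ 276  258   84   23 1884] [-73.2  20.7] [27.6 89.9] 0.2 0.1581
0.091 [444 153  48  48 615] [  18.1 -156.4] [22.6 74.1] 42.4 0.0909
top
0.091 [355 184  16  15  93] [  24.9 -166.3] [13.9 50.1] 31.8 0.0909
scene
0.2 [335 153  24  24 511] [ 3.5 18.9] [86.2 59.6] 0.3 0.2007
0.16 [333 150  32  12 142] [-71.1  20.4] [89.5 41.5] 87.8 0.1579
0.16 [335 182  22   5  50] [43.6 19.4] [ 6.6 57.7] 0.6 0.16
0.16 [327 186  37   9 203] [62.4 19.5] [98.  18.5] 89.6 0.1601
0.091 [273 179  22  16 111] [  18.1 -155.4] [26.9 77.6] 41.8 0.0913
0.091 [303 220  80  10 211] [128.1  19.8] [216.6   6.5] 89.8 0.0915
```

View pics/w4.png

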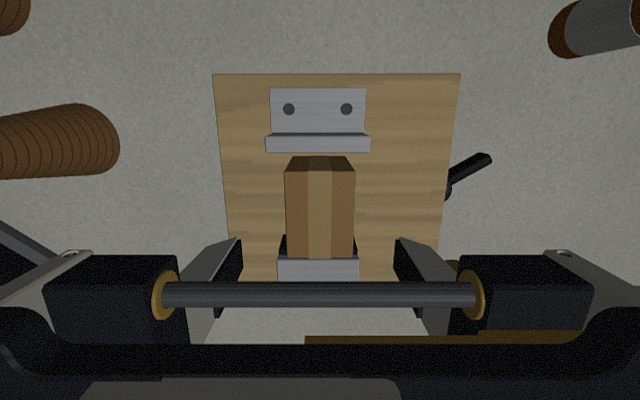

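The carton measures x ≈ +4, y ≈ +19 mm in the jig frame, with yaw ≈ 0.2° and its top at 0.200, so it stands properly. The wing, at (470,172) in the wrist view, leans about 0.55 rad, which puts the knob near 0.10.

{"op": "send_rows", "data": {
  "plan": [
    [[0.11, 0.95, 0], 0, 1],
    [[0.11, 0.95, 0], 0, 1],
    [[0.11, 0.95, 0], 0, 1],
    [[0.11, 0.95, 0], 0, 1],
    [[0.11, 0.95, 0], 0, 1],
    [[0.11, 0.95, 0], 0, 1],
    [[0.11, 0.8, 0], 0, 1],
    [[0, 0, 0], -0.35, 1]
  ]
}}

```text
time: 14.08
ee_pos: [0.5842, -0.0722, 0.2633]
tcp_rot: [-0.0, 0.983, 0.185, -0.011]
wrist_force: [-0.5, 0.6, -0.1]
width: 0.0917
```

{"op": "send_rows", "data": {
  "plan": [
    [[0, 0, 0], -0.35, 1],
    [[0, 0, 0], -0.35, 1],
    [[0, 0, 0], -0.35, 1],
    [[0, 0, 0], -0.35, 1],
    [[0, 0, 0], -0.35, 1],
    [[0, 0, 0], -0.35, 1],
    [[0, 0, 0], -0.35, 1],
    [[0, 0, 0], -0.35, 1]
  ]
}}

```text
time: 15.08
ee_pos: [0.5815, -0.0729, 0.2564]
tcp_rot: [-0.014, 0.613, 0.79, -0.01]
wrist_force: [-0.8, -0.0, -1.6]
width: 0.0917
```

{"op": "send_rows", "data": {
  "plan": [
    [[0, 0, 0], -0.35, 1],
    [[0, 0, 0], -0.35, 1],
    [[0, 0, 0], -0.3, 1],
    [[0, 0, 0], 0, 1]
  ]
}}

```text
time: 15.58
ee_pos: [0.5803, -0.0731, 0.2532]
tcp_rot: [-0.019, 0.391, 0.92, -0.006]
wrist_force: [-0.7, 0.2, 0.4]
width: 0.0918
```

```bash
python3 - <<'E'
from h import *
o,p,C=look("w5"); print(o['ee_pos'],o['tcp_rot'],o['q'][6]); rects(C,.091,.005);rects(C,.2,.005)
E
```

```text
[ 0.58026255 -0.07310063  0.25319261] [-0.01858916  0.39067516  0.92032223 -0.00586128] 0.4403244939379969
0.091 [315 135  30  69 850] [  16.6 -152. ] [29.3 80.1] 42.1 0.0913
0.2 [ 437    0   85   40 1777] [27.4 -7.2] [51.2 21.8] 31.3 0.2001
```

View pics/w5.png

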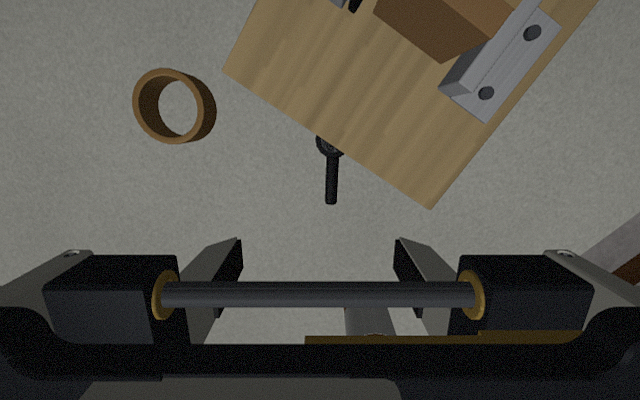

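The wing is in view at (331,182), nearly parallel to the tool's x axis.

```bash
cat >> h.py <<'E'
def wing(C,pr=True):
    J=tojig(C); z=J[...,2]; r=np.hypot(J[...,0],J[...,1]+.125)
    m=(abs(z-.091)<.004)&(r>.032)&(r<.09)&(J[...,1]<-.13)
    P=J[m]; l=cv2.fitLine((P[:,:2]*1000).astype(np.float32),cv2.DIST_HUBER,0,.01,.01).ravel()
    if l[1]>0:l[:2]*=-1
    lean=np.arctan2(l[0],-l[1]); c=P[:,:2].mean(0); lean2=np.arctan2(c[0],-(c[1]+.125))
    print("wing n",len(P),"lean line",lean.round(3),"lean from axis",lean2.round(3),"centroid",c.round(4),"world",(oj+RJ@c).round(4),"rmax",r[m].max().round(4),"knob",(.65-lean).round(3),(.65-lean2).round(3))
E
python3 - <<'E'
from h import *
o,p,C=look("w6"); wing(C)
q=o['tcp_rot']; print(o['ee_pos'],"a",np.degrees(2*np.arctan2(q[2],q[1])))
E
```

```text
wing n 410 lean line 0.575 lean from axis 0.521 centroid [ 0.0256 -0.1696] world [ 0.5842 -0.0628] rmax 0.072 knob 0.075 0.129
[ 0.58024446 -0.07313574  0.25320197] a 133.90576371419044
```

{"op": "send_rows", "data": {
  "plan": [
    [[-0.06, 0.34, 0], 0, -0.05],
    [[0, 0, 0.9], 0, -0.05],
    [[0, 0, 0.9], 0, -0.05],
    [[0, 0, 0.9], 0, -0.05],
    [[0, 0, 0.9], 0, -0.05],
    [[0, 0, 0], 0, -0.05]
  ]
}}

```text
time: 16.42
ee_pos: [0.5891, -0.0641, 0.1433]
tcp_rot: [-0.016, 0.395, 0.918, -0.006]
wrist_force: [-0.0, -0.1, 0.1]
width: 0.0443
```

{"op": "send_rows", "data": {
  "plan": [
    [[-0.15, 0, 0.7], 0, -0.05],
    [[0, 0, 0.7], 0, -0.05],
    [[0, 0, 0.7], 0, -0.05],
    [[0, 0, 0.5], 0, -0.05],
    [[0, 0, 0], 0, -0.05]
  ]
}}

```text
time: 17.05
ee_pos: [0.5914, -0.0671, 0.0615]
tcp_rot: [-0.015, 0.396, 0.918, -0.005]
wrist_force: [-0.5, -1.0, 0.1]
width: 0.0435
```

```bash
python3 - <<'E'
from h import *
o,p,C=look("w7"); wing(C); J=tojig(o['ee_pos'][None])[0]
q=o['tcp_rot']; print(o['ee_pos'],J,"a",np.degrees(2*np.arctan2(q[2],q[1])),o['wrist_force'],o['width'])
E
```

```text
wing n 2019 lean line -1.008 lean from axis 0.534 centroid [ 0.0242 -0.1659] world [ 0.5821 -0.0594] rmax 0.0672 knob 1.658 0.116
[ 0.59142155 -0.06710671  0.06148789] [ 0.03188235 -0.17524379  0.06148789] a 133.33881245758087 [-0.53671297 -0.95283436  0.12244447] 0.043505756535857566
```

View pics/w7.png

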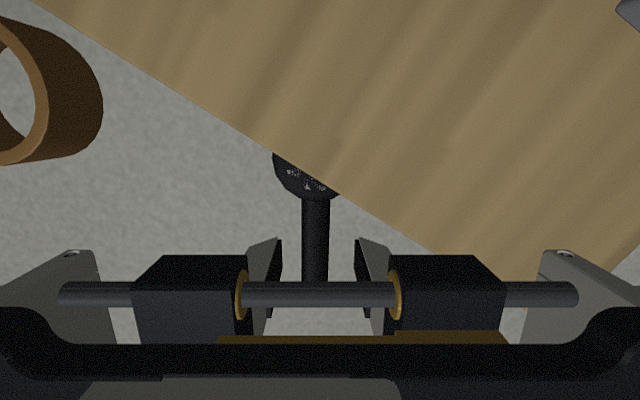

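The wing (315,230) is centred between the fingers. Closing on it now.

{"op": "send_rows", "data": {
  "plan": [
    [[0, 0, 0], 0, -1],
    [[0, 0, 0], 0, -1],
    [[0, 0, 0], 0, -1],
    [[0, 0, 0], 0, -1],
    [[0, 0, 0], 0, -1]
  ]
}}

```text
time: 17.73
ee_pos: [0.5917, -0.0687, 0.064]
tcp_rot: [-0.014, 0.397, 0.918, -0.006]
wrist_force: [0.6, 1.0, -1.8]
width: 0.014
```

```bash
cat >> h.py <<'E'
def st():
    from plant import manip
    from scipy.spatial.transform import Rotation as Ro
    o=manip.get_obs(); J=tojig(o['ee_pos'][None])[0]; q=o['tcp_rot']
    R=Ro.from_quat([q[1],q[2],q[3],q[0]]).as_matrix()
    a=np.arctan2(R[1,0],R[0,0]); wdir=a+np.pi-a0  # jig frame wing dir angle
    lean=(wdir+np.pi/2+np.pi)%(2*np.pi)-np.pi
    l2=np.arctan2(J[0],-(J[1]+.125)); f=R.T@o['wrist_force']; T=R.T@o['wrist_torque']
    print("t",round(o['time'],2),"jig",J.round(4),"r",np.hypot(J[0],J[1]+.125).round(4),"knob(tool)",(.65-lean).round(3),"knob(pos)",(.65-l2).round(3),"Ftool",f.round(2),"Ttool",T.round(2),"w",o['width'].round(4),"tilt",np.arccos(-R[2,2]).round(3))
E
python3 -c "
from h import *
st()"
```

```text
Traceback (most recent call last):
  File "h.py", line 41, in st
    print("t",round(o['time'],2),"jig",J.round(4),"r",np.hypot(J[0],J[1]+.125).round(4),"knob(tool)",(.65-lean).round(3),"knob(pos)",(.65-l2).round(3),"Ftool",f.round(2),"Ttool",T.round(2),"w",o['width'].round(4),"tilt",np.arccos(-R[2,2]).round(3))
                                                                                                                                                                                                 ^^^^^^^^^^^^^^^^
AttributeError: 'float' object has no attribute 'round'
```

Gripped at 14 mm, which is the wing's thickness. I'll turn a first step of about 0.3 rad.

```bash
sed -i "s/o\['width'\].round(4)/round(float(o['width']),4)/" h.py; python3 -c "
from h import *
st()"
```

```text
t 17.73 jig [ 0.0318 -0.1768  0.064 ] r 0.0608 knob(tool) 0.088 knob(pos) 0.099 Ftool [0.34 1.16 1.77] Ttool [-0.63 -0.03  0.13] w 0.014 tilt 0.031
```

{"op": "send_rows", "data": {
  "plan": [
    [[0.01, -0.2, 0], 0.2, -1],
    [[0.01, -0.2, 0], 0.2, -1],
    [[0.01, -0.2, 0], 0.2, -1],
    [[0, 0, 0], 0, -1]
  ]
}}

```text
time: 18.23
ee_pos: [0.5776, -0.0786, 0.0641]
tcp_rot: [-0.012, 0.53, 0.848, -0.008]
wrist_force: [-3.3, -3.0, 0.3]
width: 0.014
```

```bash
python3 -c "
from h import *
st()"
```

```text
t 18.23 jig [ 0.0161 -0.1839  0.0641] r 0.061 knob(tool) 0.39 knob(pos) 0.383 Ftool [-1.26 -4.27 -0.21] Ttool [ 0.33  0.2  -0.48] w 0.014 tilt 0.028
```

{"op": "send_rows", "data": {
  "plan": [
    [[0.01, -0.2, 0], 0.2, -1],
    [[0.01, -0.2, 0], 0.2, -1],
    [[0.01, -0.2, 0], 0.2, -1],
    [[0.01, -0.2, 0], 0.2, -1],
    [[0, 0, 0], 0, -1]
  ]
}}

```text
time: 18.85
ee_pos: [0.5542, -0.0852, 0.0641]
tcp_rot: [-0.01, 0.686, 0.727, -0.01]
wrist_force: [-5.5, -2.1, 0.9]
width: 0.0143
```

```bash
python3 -c "
from h import *
st()
o,p,C=look('w8'); rects(C,.2,.005);rects(C,.16,.005)
from plant import viewer
for n in('top','scene'):
    p,d=viewer.capture(n); np.save(f'pics/{n}4d.npy',d); C=cloud(n,f'pics/{n}4d.npy');print(n); rects(C,.2,.005,40);rects(C,.16,.005,40)
"
```

```text
t 18.85 jig [-0.0081 -0.1859  0.0641] r 0.0614 knob(tool) 0.784 knob(pos) 0.782 Ftool [-1.77 -5.66 -0.74] Ttool [ 0.57  0.1  -0.6 ] w 0.0143 tilt 0.028
0.16 [  0 281  48  40 959] [ -77.4 -142.6] [14.4 14.8] 28.5 0.1579
0.16 [183 287  19  40 147] [ -37.7 -152.5] [12.7  5. ] 59.1 0.1553
0.16 [ 136  291  504   68 7532] [  16.4 -163.9] [ 13.4 130.4] 88.1 0.1623
0.16 [ 84 343  51   6 134] [ -55.6 -155.2] [ 2.1 14.8] 83.8 0.1645
top
0.2 [280 183  30  36 840] [ 8.7 18.7] [59.9 81.1] 89.7 0.2007
0.16 [272 177  40  12 212] [62.9 19.6] [99.1 16.6] 89.9 0.1604
0.16 [281 217  34   8 101] [-35.   19.3] [82.3  8.5] 89.9 0.1572
0.16 [280 221  38  18 433] [-58.   20.1] [89.4 30.2] 89.8 0.1584
scene
0.2 [335 154  24  24 515] [ 7.1 19. ] [85.7 59.8] 0.2 0.2006
0.2 [263 157  19   6  48] [   9.8 -185. ] [19.6 49.2] 14.5 0.199
0.16 [359 155   6  12  49] [-53.5  58.5] [42.4 14.4] 2.0 0.1578
0.16 [327 184  37  11 253] [58.4 19.8] [97.9 27.8] 88.3 0.1599
```

View pics/w8.png

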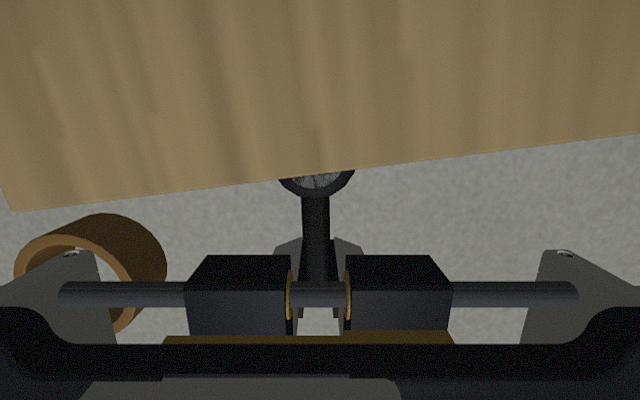

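{"op": "send_rows", "data": {
  "plan": [
    [[0.01, -0.14, 0], 0.14, -1],
    [[0.01, -0.12, 0], 0.12, -1],
    [[0, 0, 0], 0, -1]
  ]
}}

```text
time: 19.38
ee_pos: [0.5474, -0.0853, 0.0641]
tcp_rot: [-0.009, 0.729, 0.684, -0.011]
wrist_force: [-4.4, -2.2, 1.3]
width: 0.0143
```

```bash
python3 -c "
from h import *
st()
"
```

```text
t 19.38 jig [-0.0149 -0.1847  0.0641] r 0.0615 knob(tool) 0.906 knob(pos) 0.894 Ftool [-2.46 -4.24 -1.19] Ttool [ 0.51 -0.01 -0.56] w 0.0143 tilt 0.028
```

{"op": "send_rows", "data": {
  "plan": [
    [[0, -0.08, 0], 0.08, -1],
    [[0, 0, 0], 0, -1]
  ]
}}

```text
time: 19.62
ee_pos: [0.5451, -0.0852, 0.0641]
tcp_rot: [-0.008, 0.742, 0.67, -0.011]
wrist_force: [-4.0, -3.3, 0.7]
width: 0.0143
```

```bash
python3 -c "
from h import *
st()
from plant import viewer
p,d=viewer.capture('top'); np.save('pics/t5.npy',d); C=cloud('top','pics/t5.npy'); rects(C,.2,.005,40)
st()"
```

```text
t 19.62 jig [-0.017  -0.1842  0.0641] r 0.0616 knob(tool) 0.944 knob(pos) 0.93 Ftool [-3.69 -3.63 -0.61] Ttool [ 0.48 -0.1  -0.59] w 0.0143 tilt 0.028
0.2 [280 181  29  37 839] [12.3 18.7] [59.9 80.6] 89.8 0.2006
t 19.68 jig [-0.0171 -0.1842  0.0641] r 0.0616 knob(tool) 0.944 knob(pos) 0.931 Ftool [-2.49 -3.45 -0.87] Ttool [ 0.45 -0.07 -0.6 ] w 0.0139 tilt 0.028
```

{"op": "send_rows", "data": {
  "plan": [
    [[0, -0.08, 0], 0.08, -1],
    [[0, 0, 0], 0, -1]
  ]
}}

```text
time: 19.92
ee_pos: [0.5426, -0.085, 0.0642]
tcp_rot: [-0.008, 0.756, 0.655, -0.012]
wrist_force: [-3.8, -2.4, -0.4]
width: 0.0144
```

```bash
python3 -c "
from h import *
st()
from plant import viewer
p,d=viewer.capture('top'); np.save('pics/t5.npy',d); C=cloud('top','pics/t5.npy'); rects(C,.2,.005,40)
st()"
```

```text
t 19.93 jig [-0.0195 -0.1835  0.0642] r 0.0617 knob(tool) 0.986 knob(pos) 0.971 Ftool [-2.91 -3.41  0.52] Ttool [ 0.34 -0.07 -0.66] w 0.0144 tilt 0.028
0.2 [280 181  29  36 835] [13.5 18.6] [59.9 80.8] 89.8 0.2007
t 19.98 jig [-0.0195 -0.1835  0.0641] r 0.0617 knob(tool) 0.985 knob(pos) 0.972 Ftool [-2.6  -3.03 -0.15] Ttool [ 0.3  -0.2  -0.66] w 0.014 tilt 0.028
```

{"op": "send_rows", "data": {
  "plan": [
    [[0, -0.06, 0], 0.06, -1],
    [[0, 0, 0], 0, -1]
  ]
}}

```text
time: 20.23
ee_pos: [0.5407, -0.0848, 0.0642]
tcp_rot: [-0.008, 0.766, 0.643, -0.012]
wrist_force: [-4.7, -2.1, 0.6]
width: 0.0145
```

```bash
python3 -c "
from h import *
st()
from plant import viewer
p,d=viewer.capture('top'); np.save('pics/t5.npy',d); C=cloud('top','pics/t5.npy'); rects(C,.2,.005,40)
st()"
```

```text
t 20.23 jig [-0.0213 -0.1829  0.0642] r 0.0617 knob(tool) 1.017 knob(pos) 1.003 Ftool [-2.93 -4.28 -0.45] Ttool [ 0.23 -0.12 -0.72] w 0.0145 tilt 0.028
0.2 [280 180  29  37 834] [14.3 18.7] [60.  81.1] 89.4 0.2009
t 20.27 jig [-0.0213 -0.1829  0.0642] r 0.0617 knob(tool) 1.016 knob(pos) 1.003 Ftool [-3.09 -3.28 -0.24] Ttool [ 0.28 -0.16 -0.63] w 0.0144 tilt 0.029
```

{"op": "send_rows", "data": {
  "plan": [
    [[0, -0.06, 0], 0.06, -1],
    [[0, 0, 0], 0, -1]
  ]
}}

```text
time: 20.52
ee_pos: [0.539, -0.0845, 0.0641]
tcp_rot: [-0.008, 0.776, 0.631, -0.012]
wrist_force: [-3.4, -3.0, -0.9]
width: 0.0145
```

```bash
python3 -c "
from h import *
st()
from plant import viewer
p,d=viewer.capture('top'); np.save('pics/t5.npy',d); C=cloud('top','pics/t5.npy'); rects(C,.2,.005,40)
st()"
```

```text
t 20.52 jig [-0.0229 -0.1823  0.0641] r 0.0617 knob(tool) 1.049 knob(pos) 1.03 Ftool [-3.65 -2.65  1.03] Ttool [ 0.18 -0.15 -0.65] w 0.0145 tilt 0.028
0.2 [280 180  29  37 838] [15.  18.7] [59.9 81.1] 89.8 0.2006
t 20.57 jig [-0.0229 -0.1823  0.0641] r 0.0617 knob(tool) 1.048 knob(pos) 1.03 Ftool [-2.78 -2.75  0.67] Ttool [ 0.17 -0.21 -0.66] w 0.0144 tilt 0.028
```

{"op": "send_rows", "data": {
  "plan": [
    [[0, -0.04, 0], 0.04, -1],
    [[0, 0, 0], 0, -1]
  ]
}}

```text
time: 20.82
ee_pos: [0.538, -0.0843, 0.0642]
tcp_rot: [-0.008, 0.783, 0.622, -0.012]
wrist_force: [-3.3, -2.6, -1.1]
width: 0.0143
```

```bash
python3 -c "
from h import *
st()
from plant import viewer
p,d=viewer.capture('top'); np.save('pics/t5.npy',d); C=cloud('top','pics/t5.npy'); rects(C,.2,.005,40);rects(C,.16,.003,40)
st()
o,p,C=look('w9')"
```

```text
t 20.82 jig [-0.0238 -0.1819  0.0642] r 0.0617 knob(tool) 1.07 knob(pos) 1.046 Ftool [-3.26 -2.61  1.25] Ttool [ 0.15 -0.17 -0.66] w 0.0143 tilt 0.028
0.2 [280 180  29  37 840] [14.9 18.6] [59.9 80.7] 89.5 0.2007
0.16 [272 177  40  12 142] [62.9 19.9] [15.8 98.8] 0.2 0.1604
0.16 [280 219  37  17 357] [-51.5  20. ] [29.7 89.2] 0.1 0.1588
t 20.88 jig [-0.0238 -0.1819  0.0642] r 0.0617 knob(tool) 1.069 knob(pos) 1.047 Ftool [-3.64 -1.67  1.94] Ttool [ 0.08 -0.19 -0.62] w 0.0142 tilt 0.028
```

View pics/w9.png

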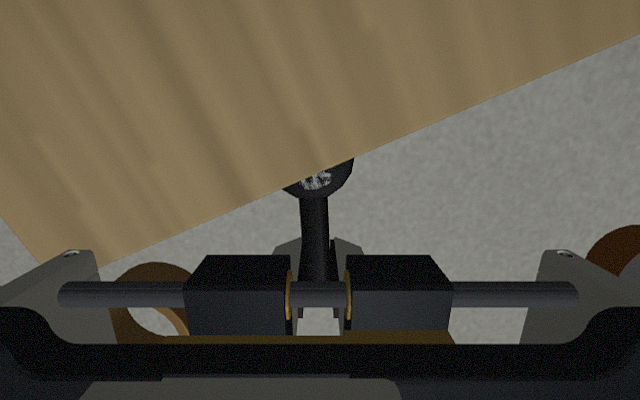

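The carton stopped moving at x ≈ 15 mm between the last two readings, so it has reached the fence and clamping has just begun.

{"op": "send_rows", "data": {
  "plan": [
    [[0, -0.05, 0], 0.05, -1],
    [[0, 0, 0], 0, -1]
  ]
}}

```text
time: 21.18
ee_pos: [0.5367, -0.0841, 0.0642]
tcp_rot: [-0.007, 0.791, 0.612, -0.012]
wrist_force: [-3.0, -3.0, -2.2]
width: 0.0144
```

```bash
python3 -c "
from h import *
st()
from plant import viewer
for i in range(3):
  p,d=viewer.capture('top'); np.save('pics/t5.npy',d); C=cloud('top','pics/t5.npy'); rects(C,.2,.005,40)
rects(C,.16,.003,40)
st()"
```

```text
t 21.18 jig [-0.0251 -0.1815  0.0642] r 0.0618 knob(tool) 1.096 knob(pos) 1.068 Ftool [-3.6  -2.06  2.31] Ttool [ 0.11 -0.11 -0.7 ] w 0.0144 tilt 0.027
0.2 [280 180  29  37 836] [14.7 18.6] [59.9 80.4] 89.5 0.2006
0.2 [280 180  29  37 840] [15.  18.6] [59.9 81.1] 89.7 0.2007
0.2 [280 180  29  37 838] [14.7 18.7] [59.9 80.6] 89.5 0.2006
0.16 [296 177  16   7  60] [ 62.8 -11.7] [15.5 36.3] 1.5 0.1605
0.16 [272 179  23  10  78] [62.6 40.4] [15.2 58.1] 1.3 0.1604
0.16 [280 219  37  17 361] [-50.8  19.8] [30.  88.9] 0.2 0.1589
t 21.32 jig [-0.0251 -0.1814  0.0642] r 0.0618 knob(tool) 1.095 knob(pos) 1.068 Ftool [-3.84 -1.96  1.32] Ttool [ 0.   -0.14 -0.72] w 0.0144 tilt 0.027
```

{"op": "send_rows", "data": {
  "plan": [
    [[0, -0.05, 0], 0.05, -1],
    [[0, 0, 0], 0, -1]
  ]
}}

```text
time: 21.58
ee_pos: [0.5357, -0.0838, 0.0642]
tcp_rot: [-0.007, 0.799, 0.602, -0.011]
wrist_force: [-1.1, -2.9, -3.6]
width: 0.0147
```

```bash
python3 -c "
from h import *
st()
from plant import viewer
for i in range(3):
  p,d=viewer.capture('top'); np.save('pics/t5.npy',d); C=cloud('top','pics/t5.npy'); rects(C,.2,.005,40)
  rects(C,.16,.003,90)
st()"
```

```text
t 21.57 jig [-0.026  -0.1809  0.0642] r 0.0617 knob(tool) 1.122 knob(pos) 1.085 Ftool [-3.02 -0.23  3.65] Ttool [-0.06 -0.15 -0.67] w 0.0147 tilt 0.026
0.2 [280 180  29  37 840] [14.7 18.7] [80.6 60. ] 0.1 0.2006
0.16 [272 177  40  12 143] [62.9 19.4] [15.9 98.7] 0.1 0.1602
0.16 [280 217  37  19 385] [-45.1  20.2] [88.9 40.5] 89.9 0.1588
0.2 [280 180  29  37 836] [15.  18.7] [59.8 81.3] 89.5 0.2007
0.16 [272 177  40  12 141] [62.8 19.7] [99.2 16.2] 89.9 0.1602
0.16 [280 219  37  17 360] [-50.4  20. ] [89.3 29.8] 89.5 0.1589
0.2 [280 180  29  37 838] [14.8 18.7] [60. 81.] 89.7 0.2006
0.16 [272 177  40  12 138] [62.7 19.7] [99.1 16.3] 89.8 0.1604
0.16 [280 218  37  18 372] [-49.2  20.1] [88.6 32. ] 89.7 0.1587
t 21.73 jig [-0.026  -0.1809  0.0642] r 0.0617 knob(tool) 1.121 knob(pos) 1.086 Ftool [-3.84 -0.63  3.01] Ttool [-0.15 -0.15 -0.71] w 0.0149 tilt 0.027
```

By the tool's angle the knob is about 0.06–0.08 rad past contact, roughly 8–12 N. I'll release the wing and retreat.

{"op": "send_rows", "data": {
  "plan": [
    [[0, 0, 0], 0, -0.05],
    [[0, 0, 0], 0, -0.05],
    [[0, 0, 0], 0, -0.05],
    [[0, 0, 0], 0, -0.05]
  ]
}}

```text
time: 22.22
ee_pos: [0.5381, -0.0814, 0.0657]
tcp_rot: [-0.007, 0.799, 0.601, -0.009]
wrist_force: [-0.3, 0.1, -0.7]
width: 0.0428
```

{"op": "send_rows", "data": {
  "plan": [
    [[0, 0, -0.6], 0, -0.05],
    [[0, 0, -0.8], 0, -0.05],
    [[0, 0, -0.9], 0, -0.05],
    [[0, 0, -0.9], 0, -0.05],
    [[0, 0, -0.9], 0, -0.05],
    [[0, 0, -0.9], 0, -0.05],
    [[0, 0, -0.9], 0, -0.05],
    [[0, 0, 0], 0, -0.05]
  ]
}}

```text
time: 23.22
ee_pos: [0.5435, -0.0794, 0.2573]
tcp_rot: [-0.005, 0.798, 0.602, -0.006]
wrist_force: [-0.4, -0.5, -0.2]
width: 0.0435
```

```bash
python3 -c "
from h import *
st()
for i in range(2):
  o,p,C=look('w10'); wing(C); rects(C,.2,.005);rects(C,.16,.005)
from plant import viewer
for i in range(3):
  p,d=viewer.capture('top'); np.save('pics/t6.npy',d); C=cloud('top','pics/t6.npy'); rects(C,.2,.005,40); rects(C,.16,.003,90); wing(C)
p,d=viewer.capture('scene'); np.save('pics/s6.npy',d); C=cloud('scene','pics/s6.npy');wing(C)
C=cloud('top','pics/top0d.npy');print('before');wing(C); wing(cloud('scene','pics/scene0d.npy'))
"
```

```text
t 23.23 jig [-0.0175 -0.1782  0.2573] r 0.056 knob(tool) 1.121 knob(pos) 0.968 Ftool [-0.58 -0.3   0.23] Ttool [-0.11  0.03  0.  ] w 0.0435 tilt 0.016
wing n 411 lean line -0.403 lean from axis -0.436 centroid [-0.0221 -0.1724] world [ 0.5379 -0.0746] rmax 0.0737 knob 1.053 1.086
0.16 [ 141    0   71   67 2502] [-51.9   1.9] [30.6 53.2] 0.4 0.1582
0.16 [194   0  60  44 499] [-16. -14.] [24.9 47.2] 70.9 0.1568
wing n 417 lean line -0.407 lean from axis -0.436 centroid [-0.022  -0.1722] world [ 0.538  -0.0744] rmax 0.0742 knob 1.057 1.086
0.16 [ 142    0   70   66 2495] [-51.9   1.6] [52.4 30.8] 89.9 0.1582
0.16 [197   0  55  43 496] [-16.3 -14.7] [23.4 43.8] 72.1 0.1567
0.2 [280 180  29  37 839] [15.1 18.8] [60.1 81. ] 89.7 0.2007
0.16 [272 177  40  12 141] [62.6 20. ] [16.2 98.8] 0.1 0.1606
0.16 [280 218  37  18 356] [-50.6  20. ] [89.2 30. ] 89.6 0.1588
wing n 33 lean line -0.788 lean from axis -0.415 centroid [-0.0162 -0.1618] world [ 0.5416 -0.0631] rmax 0.0506 knob 1.438 1.065
0.2 [280 180  29  37 840] [14.9 18.7] [80.6 60.1] 0.0 0.2007
0.16 [280 218  37  18 362] [-50.5  20. ] [8
[... 158 characters left out ...]
0 180  29  37 839] [14.9 18.7] [59.9 81.3] 89.8 0.2008
0.16 [272 177  40  12 133] [62.6 19.7] [16.1 98.5] 0.1 0.1603
0.16 [280 218  37  18 361] [-50.5  20. ] [88.5 29.6] 89.9 0.1589
wing n 33 lean line -0.787 lean from axis -0.444 centroid [-0.0175 -0.1618] world [ 0.5404 -0.0633] rmax 0.0516 knob 1.437 1.094
wing n 51 lean line -0.393 lean from axis -0.404 centroid [-0.0206 -0.1732] world [ 0.5395 -0.0752] rmax 0.0738 knob 1.043 1.054
before
wing n 73 lean line 0.535 lean from axis 0.541 centroid [ 0.0269 -0.1698] world [ 0.5855 -0.0627] rmax 0.0729 knob 0.115 0.109
wing n 56 lean line 0.447 lean from axis 0.563 centroid [ 0.0279 -0.1691] world [ 0.5863 -0.0619] rmax 0.0732 knob 0.203 0.087
```

View pics/w10.png

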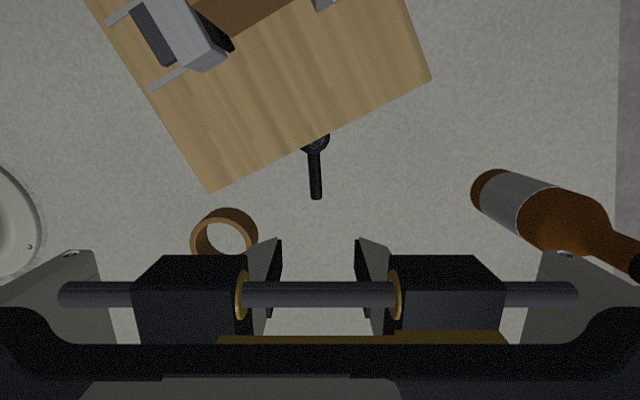

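```bash
python3 -c "
from h import *
for n,f in(('top','pics/top4d.npy'),('top','pics/t6.npy'),('scene','pics/scene4d.npy'),('scene','pics/s6.npy')):
  J=tojig(cloud(n,f)); x,y,z=J[...,0],J[...,1],J[...,2]
  j=(abs(z-.1585)<.004)&(abs(y-.02)<.05)&(x<-.03)&(x>-.13)
  c=(abs(z-.2005)<.004)&(abs(y-.019)<.04)&(abs(x-.012)<.06)
  J1=x[j];C1=x[c]; print(n,f,j.sum(),'jaw mean',J1.mean().round(5),'pct',np.percentile(J1,[2,10,25,50,75,90,98]).round(4),'carton',C1.mean().round(5),np.percentile(C1,[2,98]).round(4))
"

```

```text
top pics/top4d.npy 546 jaw mean -0.0535 pct [-0.0723 -0.0692 -0.0637 -0.0542 -0.0451 -0.035  -0.0316] carton 0.00823 [-0.0302  0.0471]
top pics/t6.npy 479 jaw mean -0.04909 pct [-0.065  -0.0624 -0.0575 -0.0495 -0.041  -0.0362 -0.0308] carton 0.01426 [-0.0242  0.0529]
scene pics/scene4d.npy 86 jaw mean -0.05345 pct [-0.0723 -0.0691 -0.0629 -0.0539 -0.0456 -0.0362 -0.0324] carton 0.01005 [-0.0309  0.0475]
scene pics/s6.npy 75 jaw mean -0.04993 pct [-0.0665 -0.0626 -0.0583 -0.0508 -0.0419 -0.0378 -0.0316] carton 0.01661 [-0.0242  0.0536]
```

The estimates of clamping disagree. Finger position past contact gives about 7 N, but the jaw-versus-carton shift gives about 4–5 N. That is too close to the 5 N limit, so I'll regrip the wing and tighten slightly.

{"op": "send_rows", "data": {
  "plan": [
    [[-0.1, -0.06, 0], -0.09, -0.05],
    [[0, 0, 0.9], 0, -0.05],
    [[0, 0, 0.9], 0, -0.05],
    [[0, 0, 0.9], 0, -0.05],
    [[0, 0, 0.9], 0, -0.05],
    [[0, 0, 0], 0, -0.05]
  ]
}}

```text
time: 24.28
ee_pos: [0.533, -0.0814, 0.1377]
tcp_rot: [-0.011, 0.784, 0.621, -0.01]
wrist_force: [-0.5, -0.2, 0.5]
width: 0.0436
```

```bash
python3 -c "
from h import *
st()
for i in range(2):
  o,p,C=look('w11'); wing(C)
"
```

```text
t 24.27 jig [-0.0282 -0.1781  0.1377] r 0.0601 knob(tool) 1.074 knob(pos) 1.139 Ftool [-0.28 -0.41 -0.52] Ttool [-0.08  0.02  0.  ] w 0.0436 tilt 0.031
wing n 926 lean line -0.416 lean from axis -0.434 centroid [-0.0217 -0.1717] world [ 0.5382 -0.0739] rmax 0.0732 knob 1.066 1.084
wing n 924 lean line -0.398 lean from axis -0.436 centroid [-0.0218 -0.1718] world [ 0.5381 -0.074 ] rmax 0.0734 knob 1.048 1.086
```

{"op": "send_rows", "data": {
  "plan": [
    [[-0.04, 0.17, 0.7], 0, -0.05],
    [[0, 0, 0.7], 0, -0.05],
    [[0, 0, 0.7], 0, -0.05],
    [[0, 0, 0.3], 0, -0.05],
    [[0, 0, 0], 0, -0.05]
  ]
}}

```text
time: 25.0
ee_pos: [0.5423, -0.0849, 0.0672]
tcp_rot: [-0.007, 0.784, 0.62, -0.007]
wrist_force: [0.3, 0.2, 0.1]
width: 0.0433
```

```bash
python3 -c "
from h import *
st()
o,p,C=look('w12')"
```

```text
t 25.0 jig [-0.0197 -0.1833  0.0672] r 0.0616 knob(tool) 1.075 knob(pos) 0.976 Ftool [ 0.24  0.24 -0.12] Ttool [-0.13 -0.03 -0.02] w 0.0433 tilt 0.019
```

View pics/w12.png

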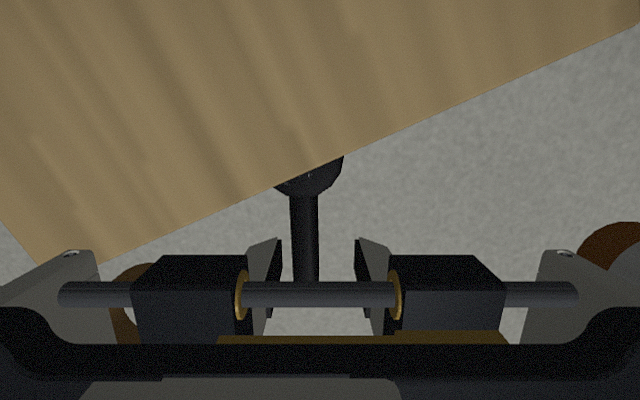

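{"op": "send_rows", "data": {
  "plan": [
    [[0, -0.22, 0.05], 0, -0.05],
    [[0, 0, 0], 0, -0.05]
  ]
}}

```text
time: 25.3
ee_pos: [0.5366, -0.0834, 0.0674]
tcp_rot: [-0.005, 0.784, 0.62, -0.006]
wrist_force: [-1.0, -0.8, 0.1]
width: 0.0438
```

{"op": "send_rows", "data": {
  "plan": [
    [[0, -0.03, 0], 0, -1],
    [[0, 0, 0], 0, -1],
    [[0, 0, 0], 0, -1],
    [[0, 0, 0], 0, -1]
  ]
}}

```text
time: 25.8
ee_pos: [0.5362, -0.0834, 0.0685]
tcp_rot: [-0.005, 0.784, 0.62, -0.006]
wrist_force: [-1.5, -0.8, 0.6]
width: 0.014
```

```bash
python3 -c "
from h import *
st()
from plant import viewer
for i in range(3):
  p,d=viewer.capture('top'); np.save(f'pics/t7{i}.npy',d); C=cloud('top',f'pics/t7{i}.npy'); rects(C,.2,.005,40); rects(C,.16,.003,90)
"
```

```text
t 25.8 jig [-0.0254 -0.1807  0.0685] r 0.0612 knob(tool) 1.075 knob(pos) 1.078 Ftool [-1.08 -1.26 -0.57] Ttool [-0.07 -0.06 -0.36] w 0.014 tilt 0.014
0.2 [280 180  29  37 835] [14.8 18.6] [59.9 80.4] 89.7 0.2006
0.16 [272 177  40  12 141] [63.  19.7] [99.2 16.3] 89.9 0.1601
0.16 [280 219  37  17 359] [-50.6  20. ] [89.2 29.9] 89.8 0.1588
0.2 [280 180  29  37 842] [15.1 18.7] [59.9 81.2] 89.5 0.2006
0.16 [272 177  40  12 139] [63.1 19.8] [16.2 99.4] 0.3 0.1602
0.16 [280 219  37  17 367] [-50.8  20. ] [29.8 89.2] 0.2 0.1588
0.2 [280 180  29  37 840] [14.9 18.6] [59.9 81.3] 89.3 0.2006
0.16 [272 177  40  12 140] [63.1 19.7] [16.4 99.2] 0.2 0.16
0.16 [280 217  37  19 354] [-49.4  20.2] [32.7 88.8] 0.4 0.1587
```

A fresh grip reads the knob at 1.077, about 0.05 rad past contact or roughly 7 N. I'll add about 0.025 rad.

{"op": "send_rows", "data": {
  "plan": [
    [[0, -0.06, 0], 0.05, -1],
    [[0, 0, 0], 0, -1]
  ]
}}

```text
time: 26.2
ee_pos: [0.5357, -0.0833, 0.0685]
tcp_rot: [-0.004, 0.792, 0.61, -0.005]
wrist_force: [-0.3, 0.4, -0.7]
width: 0.0142
```

```bash
python3 -c "
from h import *
st()
"
```

```text
t 26.2 jig [-0.0259 -0.1805  0.0685] r 0.0612 knob(tool) 1.101 knob(pos) 1.087 Ftool [ 0.34 -0.36  0.73] Ttool [-0.06 -0.02 -0.53] w 0.0142 tilt 0.012
```

{"op": "send_rows", "data": {
  "plan": [
    [[0, -0.08, 0], 0.02, -1],
    [[0, 0, 0], 0, -1]
  ]
}}

```text
time: 26.45
ee_pos: [0.5345, -0.083, 0.0686]
tcp_rot: [-0.003, 0.796, 0.606, -0.004]
wrist_force: [1.4, 0.8, -1.8]
width: 0.0141
```

```bash
python3 -c "
from h import *
st()
from plant import viewer
for i in range(3):
  p,d=viewer.capture('top'); np.save(f'pics/t8{i}.npy',d); C=cloud('top',f'pics/t8{i}.npy'); rects(C,.2,.005,40); rects(C,.16,.003,90)
"
```

```text
t 26.45 jig [-0.0271 -0.18    0.0686] r 0.0613 knob(tool) 1.112 knob(pos) 1.107 Ftool [1.1  1.13 1.79] Ttool [-0.38 -0.02 -0.42] w 0.0141 tilt 0.009
0.2 [280 180  29  37 838] [14.9 18.7] [59.9 81.2] 89.5 0.2008
0.16 [272 177  40  12 142] [62.8 19.7] [99.3 16.1] 89.8 0.1602
0.16 [280 216  37  20 368] [-45.2  20. ] [89.2 39.5] 90.0 0.1587
0.2 [280 180  29  37 839] [14.8 18.7] [59.9 80.9] 89.6 0.2007
0.16 [272 177  40  12 140] [62.7 19.6] [99.2 15.8] 89.7 0.1603
0.16 [280 215  37  21 369] [-44.9  20. ] [89.2 39.7] 89.7 0.1588
0.2 [280 180  29  37 837] [14.7 18.6] [60.  80.7] 89.6 0.2006
0.16 [280 217  37  19 382] [-44.9  20. ] [89.2 40.2] 89.6 0.1588
```

{"op": "send_rows", "data": {
  "plan": [
    [[0, 0, 0], 0, -0.05],
    [[0, 0, 0], 0, -0.05],
    [[0, 0, 0], 0, -0.05],
    [[0, 0, 0], 0, -0.05]
  ]
}}

```text
time: 27.1
ee_pos: [0.5327, -0.0825, 0.0686]
tcp_rot: [-0.004, 0.796, 0.605, -0.005]
wrist_force: [-0.9, -0.6, 0.2]
width: 0.0433
```

{"op": "send_rows", "data": {
  "plan": [
    [[0, 0, -0.6], 0, -0.05],
    [[0, 0, -0.8], 0, -0.05],
    [[0, 0, -0.9], 0, -0.05],
    [[0, 0, -0.9], 0, -0.05],
    [[0, 0, -0.9], 0, -0.05],
    [[0, 0, -0.9], 0, -0.05],
    [[0, 0, -0.9], 0, -0.05],
    [[0, 0, 0], 0, -0.05]
  ]
}}

```text
time: 28.1
ee_pos: [0.536, -0.0806, 0.26]
tcp_rot: [-0.002, 0.795, 0.606, -0.003]
wrist_force: [-0.4, 0.1, -0.7]
width: 0.0435
```

```bash
python3 -c "
from h import *
st()
for i in range(2):
  o,p,C=look('w13'); wing(C)
from plant import viewer
for i in range(3):
  p,d=viewer.capture('top'); np.save('pics/t9.npy',d); C=cloud('top','pics/t9.npy'); rects(C,.2,.005,40); rects(C,.16,.003,90)
cv2.imwrite('pics/tend.png',p[...,::-1])
"
```

```text
t 28.1 jig [-0.0251 -0.1779  0.26  ] r 0.0586 knob(tool) 1.111 knob(pos) 1.093 Ftool [-0.04 -0.37  0.72] Ttool [-0.04  0.01  0.03] w 0.0435 tilt 0.008
wing n 407 lean line -0.423 lean from axis -0.463 centroid [-0.0232 -0.1715] world [ 0.5366 -0.074 ] rmax 0.0738 knob 1.073 1.113
wing n 413 lean line -0.452 lean from axis -0.464 centroid [-0.0232 -0.1714] world [ 0.5366 -0.0739] rmax 0.0736 knob 1.102 1.114
0.2 [280 180  29  37 837] [14.8 18.7] [59.8 80.8] 89.8 0.2007
0.16 [272 177  40  12 140] [63.  19.7] [99.1 15.9] 89.7 0.1603
0.16 [280 218  37  18 386] [-50.2  20. ] [89.3 32.6] 87.8 0.1589
0.2 [280 180  29  37 836] [14.9 18.7] [59.9 80.9] 89.6 0.2007
0.16 [280 215  37  21 392] [-44.9  20.2] [39.9 88.9] 0.2 0.1588
0.2 [280 180  29  37 834] [15.1 18.6] [59.9 81.3] 89.6 0.2007
0.16 [272 177  40  12 142] [62.7 19.5] [16.4 98.8] 0.4 0.1602
0.16 [280 215  37  21 389] [-46.5  20.1] [37.2 89.2] 1.4 0.1586
```

View pics/tend.png

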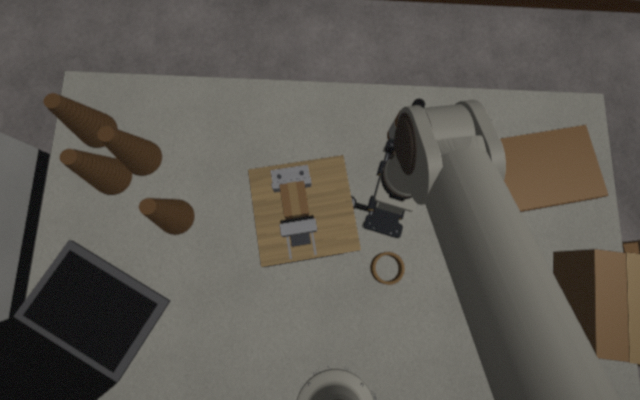

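The final top view shows the carton clamped between jaw (298,225) and fence (291,178). The wing moved +0.028 rad, as intended. I'll check the bystanders, then hand in.

```bash
python3 -c "
from h import *
from plant import viewer,manip
p,d=viewer.capture('scene'); np.save('pics/send.npy',d)
A=cloud('scene','pics/scene0d.npy');B=cloud('scene','pics/send.npy')
for n,(u,v,w,h) in dict(bottle=(196,197,36,59),tape=(269,139,27,23),sleeve=(445,185,42,54)).items():
  for C in(A,B):
    P=C[v:v+h,u:u+w].reshape(-1,3);P=P[(P[:,2]>.02)&(P[:,2]<.25)]; print(n,len(P),np.median(P,0).round(4))
o=manip.get_obs();print(o['wrist_force'],o['time']); print(manip.finish_job())
"
```

```text
bottle 1297 [ 0.7902 -0.164   0.1402]
bottle 1295 [ 0.7902 -0.1638  0.1402]
tape 374 [ 0.3832 -0.1379  0.0405]
tape 375 [ 0.3811 -0.1391  0.0403]
sleeve 1477 [0.5323 0.4582 0.1062]
sleeve 1479 [0.5323 0.4583 0.1058]
[ 0.18091514  0.45131409 -0.91357271] 28.4
the job is handed in; nothing more can be done
None
```

The carton is upright on the jig and clamped against the fence at an estimated 11 N. I handed the job in at 28.4 s on the robot clock; it reported no verdict.

**What I did:** I gripped the carton across its 60 mm sides, set it between jaw and fence, let go and backed off. I then gripped the wing and turned the knob from about 0.1 rad until the carton stopped against the fence. After a first release I regripped the wing and tightened it a little more, to about 1.11 rad.

**Last checks:**
- **Carton:** it stands at x ≈ +15 mm, y ≈ +19 mm in the jig frame, with yaw within about 0.5° and its top 90 mm above the deck.
- **Robot:** the fingers are clear of everything, with wrist force below about 1 N.
- **Bystanders:** the bottle and sleeve read unchanged. The tape roll's reading shifted about 2 mm, which is about the calibration error.

**What disagreed:** the clamping force was never measured directly; it is inferred from how far the knob went past contact.
- After the first release, finger position gave about 7 N, while the jaw's shift relative to the carton gave about 4–5 N. That is why I tightened by another 0.03 rad.
- The wing angle seen by the camera still varies by 0.01–0.04 rad depending on how it is fitted. The true force could be a few newtons either side of 11 N, which should still be inside 5–18 N.
- The wrist torque did not show the expected rise while clamping, so I did not use it.

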